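# Put the writing set back in its fitted desk tray

## Robot

A 6-joint arm with a two-finger parallel gripper is mounted at the origin on a cart in front of the work surface, level with it; the furniture and walls round the work are solid. World frame = base frame: x ahead of the robot, y to its left, z up, the work surface at z = 0. Lengths are in mm, angles in rad, forces in N, time in s.
With the tool pointing down it reaches from about 350 to 975 mm from the base axis. Payload 7.1 kg.
Tool frame: the origin (TCP) lies midway between the tips of the shut fingers; the grasp point (between the pads) lies 19 mm behind it (ctrl.grip_depth is the distance from the TCP to the grasp point, in mm); z points along the fingers, y is the line along which they close (so a half turn about z gives the same grasp; the last joint's range is limited). The gripper opens to 88 mm and grips with 3 to 60 N. Pads are 20 mm wide; open, the fingers measure 115 mm over their backs; the gripper's body (75 mm by 178 mm) begins 61 mm behind the grasp point.
Start: joints at [1.176, 0.423, 1.63, -0, 1.089, -0.019], TCP at [229.353, 581.379, 222.675] pointing down, gripper open.
Joint ranges: [-3, 3], [-0.9, 2.11], [0.09, 2.58], [-1.31, 4.45], [0.11, 2.69], [-2.54, 2.54]. Speed limits (rad/s): [2.39, 2.39, 3.01, 3.14, 3.14, 3.14].

## Interface

Orientations are given as a rotation vector (axis times angle).
In Python, from workcell import ctrl, cams gives the robot as it stands.
- The arm moves only by the tool move_arm, never from a script. Its argument "steps" is a list of rows, each a list of 3 entries, a list of its own where there are three numbers: the shift along the tool's x, y, z in units of 25 mm (1.0 is 25 mm), then the turn about the tool's z in units of 5 degrees (1.0 is 5 degrees), then the closure, from 0 (fully open) to 1 (shut). A call has 1 to 20 rows; each row shifts and turns the commanded pose from where the row before left it, along the tool's axes as they then stand; what a row does not reach is not made up. A row lasts 1/12 s, in which the tool goes at most 41.7 mm and 7.16 degrees, less where a joint would pass 70% of its speed; a pose out of reach is approached as far as the arm can. A call is refused whole if a number of a shift passes 1 or a number of a turn 1, either way. A call with a gripper value outside its range is refused whole. The fingers move at their own pace and stop on an object; the grip force is fixed at half the most. Time passes only in rows, so rows that do not move let the fingers close. It gives the time, the measured TCP pose, the force, the opening and the grip force at its end, in the units of the state.
- ctrl.get_obs(): the state, without advancing time (a new reading comes with each control period).
- cams.get_image(name): name is "scene" or "side" or "wrist"; returns a dict with "image" (384x512x3 uint8, red, green, blue), "camera_matrix" (3x3 intrinsics, pixels), "k1" (the pictures are not rectified: a ray, as slopes to the right and down, at radius r is drawn at 1 + k1 r^2 times it, then the intrinsics apply), "xyz" and "rotation" of the camera in the world; the wrist camera has in their place "mount" (4x4, takes a point from camera to tool coordinates, whose origin is the TCP and whose axes are the flange's). Camera axes: x right, y down, z forward; pixel columns grow to the right and rows downward; lengths in mm; the calibration is good to about 2 mm. A picture is of the moment at which its call begins: read the wrist's pose just before it. There is no depth.
- ctrl.close_job(): hands the job in; it is judged then, once.
Trained networks look in the newest picture that a camera, given by its name, has taken for a name from the list of things; names that differ only in an ending like _2 or _b are one class to them, and where a whole thing is asked for, a point or a joint stands for the part that bears it (a point fixed in the world has none). Each returns a list of dicts, best first, with "p" (0 to 1); they miss things now and then, are a little off and sometimes report something else, mostly with a low value. They report only what shows in the picture. A call takes as long as a camera call.
- cams.boxes_of(camera, thing): "rect" ([centre column, centre row, width, height] in pixels, round what is visible of it).
- cams.cut_out(camera, thing): "pixels" (384x512 bool, what is visible of it) and "rect" ([centre column, centre row, width, height] in pixels, round what is visible of it).
The state is a dict: "t": time; "qpos": joint angles; "qvel": joint speeds; "joint_torque": joint torques, N m; "ee_pos": TCP position; "orientation": TCP orientation; "ft_force": force on the tool from outside, world axes, zero at the start; "moment": the same for the moment, N m; "width": finger opening in mm; "grasp_force": force on a finger pad.
Only numpy, scipy, OpenCV 4.12 (cv2) and the standard library are available. Lean on these libraries where they do the work, as an engineer would, in place of code of your own. Each camera call takes 0.05 s, during which the arm holds its last target. There are 200 camera calls.

## Task

Clear the writing set off the desk into the fitted wooden tray: the dark red fountain pen laid across both brass forks of the pen rest, the blue ink bottle with the black cap into the square blue-lined pocket, the rubber stamp into the deeper, grey-lined oblong pocket and the eraser into the shallow, green-lined one, each standing flat on its pocket's floor. Lower the glass ink bottle into its pocket, do not let it drop. The blue ball pen and the green bottle with the white cap are not part of the set: leave them where they are.

Things in the scene. Friction and masses are not known exactly. Their poses are not given: they have to be found in the camera images.
- fountain_pen: dark red capped fountain pen with gilt bands, 136 mm long, 14 mm thick, 24 g, lying on the table. Origin on its underside at mid length as it lies at the start (the pen's axis is 7.4 mm along its own +z from the origin); y runs along the pen. It can roll.
- ink_bottle: square ink bottle, dark blue glass, black round screw cap, standing; body 49 x 49 x 36 mm, narrow neck, cap 32 mm in diameter from 42 to 57 mm above the origin; 140 g. Origin at the centre of its underside, z up, x and y square to its sides. Taken from above by the cap.
- rubber_stamp: rubber stamp with a turned brown wooden handle, standing; foot 25 x 56 x 17 mm (56 along y), round handle about 24 mm in diameter between 32 and 66 mm above the origin, on a thinner neck (18 mm) below that; 45 g. Origin at the centre of its underside, z up. Taken from above by the handle.
- eraser: half-used white eraser in a blue sleeve, lying flat, 23 x 48 x 13 mm (48 along y), 22 g. Origin at the centre of its underside, z up.
- pen_rest: oak block 46 x 161 x 26 mm in the tray with two brass wire forks at y = -42 and +42 mm, open upward (V, tips 38 mm apart across x and 51 mm above the origin). A pen in both forks lies along y above x = 0, its axis 47 mm above the origin; between the forks fingers have room down to 26 mm. Origin: centre of the underside, 6 mm above the table. The square inserts are on its +x side.
- ink_well: oak insert 80 x 80 x 26 mm with a square pocket lined in blue, 65 x 65 mm, floor 6 mm above the origin. One of three square inserts, 81 mm apart, that change places in a fixed dark tray (255 x 141 mm, rim 20 mm high). Origin: centre of the underside, 6 mm above the table; z up, x and y square to the pocket.
- stamp_pocket: oak insert 80 x 80 x 26 mm with an oblong pocket lined in grey, 41 mm (x) by 72 mm (y), 13 mm deep, floor 13 mm above the origin. Stands in one of the tray's three square places. Origin: centre of the underside, 6 mm above the table; z up.
- eraser_pocket: oak insert 80 x 80 x 26 mm with a shallow oblong pocket lined in green, 39 mm (x) by 64 mm (y), 5 mm deep, floor 21 mm above the origin (the eraser stands 8 mm proud). Stands in one of the tray's three square places. Origin: centre of the underside, 6 mm above the table; z up.
- ball_pen: blue ball pen with steel tip, clip and push button, 138 mm long, 12 mm thick, lying on the table; y runs along it; origin on its underside near mid length. Not part of the set: stays where it lies.
- green_bottle: square green bottle with a round white cap and a blank paper label, 47 x 47 x 57 mm, standing. Origin at the centre of its underside. Not part of the set: stays where it stands.

How it is judged:
By the outcome, as a careful person would: the job done as asked, in the order asked, and still so for the second after the job is handed in, with the robot touching nothing.
It also fails if it takes over 104 s, if anything falls off the work surface, if the arm or the gripper's body presses on something with over 40 N, if the wrist force passes 120 N, or if a joint passes its speed limit or range.

## Working session

There is one attempt and no reset: what is moved stays moved. The work goes in short steps, Python scripts to look and compute and a tool call to move; the robot and the scene stay as the last step left them, time stands still between calls to the robot, and variables do not carry over. Pictures are saved under pics/ and viewed, at most 15 in all, crops included, and the job is handed in when it is done.

Besides the shell and the picture viewer there is one more tool, called as name(argument=value, ...), one argument or row to a line, values as JSON. move_arm: Moves the arm, as the interface text tells. Its arguments: {"type":"object","properties":{"steps":{"type":"array"}},"required":["steps"]}

```bash
mkdir -p pics; ls
python3 - <<'E'
from workcell import ctrl,cams
import cv2,numpy as np
o=ctrl.get_obs();print({k:np.round(v,3) for k,v in o.items()}, ctrl.grip_depth)
for n in ["scene","side","wrist"]:
    d=cams.get_image(n);cv2.imwrite(f"pics/{n}0.png",d["image"][...,::-1])
    print(n,{k:np.round(v,3).tolist() for k,v in d.items() if k!="image"})
    for t in "fountain_pen ink_bottle rubber_stamp eraser pen_rest ink_well stamp_pocket eraser_pocket ball_pen green_bottle".split():
        print(t,[(np.round(b["rect"]).astype(int).tolist(),round(b["p"],2)) for b in cams.boxes_of(n,t)[:3]])
E
```

```text
pics
{'t': np.float64(0.0), 'qpos': array([ 1.176,  0.424,  1.631,  0.   ,  1.089, -0.019]), 'qvel': array([-0.   ,  0.001,  0.   , -0.003,  0.001, -0.   ]), 'joint_torque': array([ 0.0000e+00, -5.4461e+01, -2.7367e+01,  6.4000e-02,  2.3000e-02,
       -0.0000e+00]), 'ee_pos': array([229.142, 580.874, 221.903]), 'orientation': array([-5.870e-01, -3.086e+00,  2.000e-03]), 'ft_force': array([-0.129, -0.757,  0.142]), 'moment': array([-0.003, -0.043,  0.018]), 'grasp_force': np.float64(0.0), 'width': np.float64(87.807)} 18.700000000000003
scene {'camera_matrix': [[396.886, 0.0, 258.393], [0.0, 396.886, 196.639], [0.0, 0.0, 1.0]], 'k1': -0.1, 'xyz': [170.634, -746.52, 787.945], 'rotation': [-2.371, 0.685, -0.248]}
fountain_pen [([267, 158, 62, 35], 0.66), ([318, 281, 18, 51], 0.65)]
ink_bottle [([296, 228, 26, 26], 0.97)]
rubber_stamp [([265, 265, 17, 32], 0.79)]
eraser [([217, 236, 19, 18], 0.52)]
pen_rest [([273, 137, 35, 30], 0.67), ([269, 156, 61, 32], 0.61)]
ink_well [([270, 138, 33, 26], 0.82)]
stamp_pocket [([216, 155, 39, 30], 0.94)]
eraser_pocket [([245, 145, 38, 25], 0.61)]
bal
[... 380 characters left out ...]
ser [([320, 211, 16, 9], 0.6), ([266, 173, 23, 22], 0.34)]
pen_rest [([199, 200, 70, 32], 0.56), ([269, 189, 25, 28], 0.32)]
ink_well [([160, 214, 57, 32], 0.62)]
stamp_pocket [([231, 236, 63, 32], 0.95)]
eraser_pocket [([192, 226, 55, 33], 0.62)]
ball_pen [([219, 185, 48, 11], 0.57)]
green_bottle [([270, 189, 22, 30], 0.84)]
wrist {'camera_matrix': [[279.243, 0.0, 257.908], [0.0, 279.243, 192.296], [0.0, 0.0, 1.0]], 'k1': -0.066, 'mount': [[0.0, -0.958, -0.285, 79.06], [1.0, -0.0, 0.001, 0.095], [-0.001, -0.285, 0.958, -162.827], [0.0, 0.0, 0.0, 1.0]]}
fountain_pen []
ink_bottle []
rubber_stamp []
eraser []
pen_rest []
ink_well []
stamp_pocket []
eraser_pocket []
ball_pen []
green_bottle []
```

```bash
python3 - <<'E'
import cv2
a=cv2.imread("pics/scene0.png")[110:330,180:360];cv2.imwrite("pics/s_c.png",cv2.resize(a,None,fx=2.7,fy=2.7,interpolation=cv2.INTER_CUBIC))
a=cv2.imread("pics/side0.png")[130:270,120:360];cv2.imwrite("pics/d_c.png",cv2.resize(a,None,fx=3.3,fy=3.3,interpolation=cv2.INTER_CUBIC))
E
cat > h.py <<'E'
from workcell import ctrl,cams
import numpy as np,cv2
from scipy.spatial.transform import Rotation as R
def cam(n):
    o=ctrl.get_obs(); d=cams.get_image(n)
    if n=="wrist":
        T=np.eye(4);T[:3,:3]=R.from_rotvec(o["orientation"]).as_matrix();T[:3,3]=o["ee_pos"];T=T@np.array(d["mount"])
    else:
        T=np.eye(4);T[:3,:3]=R.from_rotvec(d["rotation"]).as_matrix();T[:3,3]=d["xyz"]
    d["T"]=T;return d
def dist(d): return np.array([d["k1"],0,0,0,0.])
def px2w(d,uv,z):
    K=np.array(d["camera_matrix"]);uv=np.atleast_2d(np.asarray(uv,float))
    p=cv2.undistortPoints(uv[:,None],K,dist(d))[:,0]
    r=np.c_[p,np.ones(len(p))]@d["T"][:3,:3].T;c=d["T"][:3,3]
    return c+r*((z-c[2])/r[:,2:])
def w2px(d,P):
    Ti=np.linalg.inv(d["T"]);P=np.atleast_2d(np.asarray(P,float))
    return cv2.projectPoints(P,cv2.Rodrigues(Ti[:3,:3])[0],Ti[:3,3],np.array(d["camera_matrix"]),dist(d))[0][:,0]
E
python3 - <<'E'
from h import *
for n,L in dict(scene=[("fpenA",267,158,30),("fpenB",318,281,7),("ink",296,228,25),("stamp",265,265,35),("eraser",217,236,8),("well",270,138,30),("sp",216,155,30),("ep",245,145,30),("bp",321,196,6),("green",265,213,28),],
 side=[("fpen",295,168,7),("ink",266,173,25),("stamp",317,177,35),("eraser",320,211,8),("well",160,214,30),("sp",231,236,30),("ep",192,226,30),("rest",199,200,30),("bp",219,185,6),("green",270,189,28)]).items():
    d=cam(n);print(n,d["T"][:3,2].round(2))
    for t,u,v,z in L: print(t,px2w(d,(u,v),z)[0].round())
E
```

```text
scene [ 0.34  0.54 -0.77]
fpenA [ 597. -117.   30.]
fpenB [ 498. -474.    7.]
ink [ 531. -343.   25.]
stamp [ 413. -391.   35.]
eraser [ 368. -253.    8.]
well [648. -54.  30.]
sp [486. -33.  30.]
ep [573. -41.  30.]
bp [ 653. -286.    6.]
green [ 492. -269.   28.]
side [ 0.34 -0.86 -0.38]
fpen [ 501. -477.    7.]
ink [ 544. -358.   25.]
stamp [ 408. -354.   35.]
eraser [ 368. -223.    8.]
well [645. -41.  30.]
sp [479. -17.  30.]
ep [561. -23.  30.]
rest [ 610. -130.   30.]
bp [ 640. -276.    6.]
green [ 494. -252.   28.]
```

View pics/s_c.png

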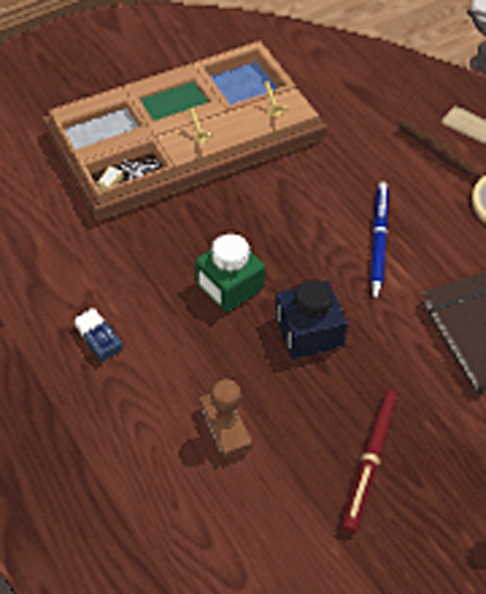

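View pics/d_c.png

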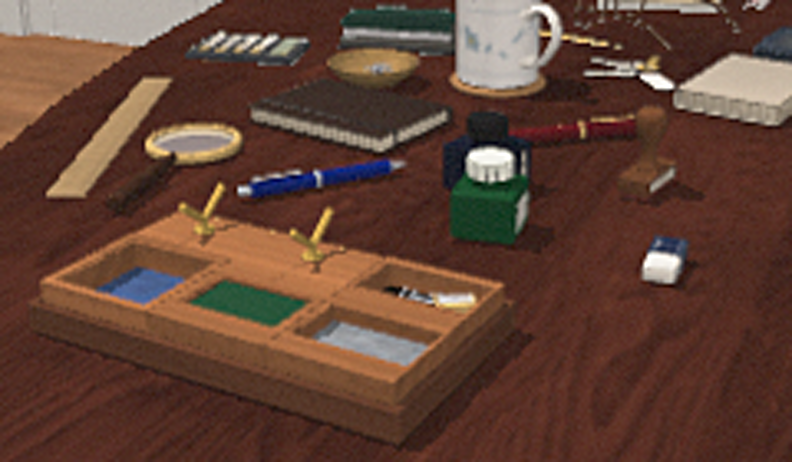

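```bash
cat >> h.py <<'E'
def tool():
    o=ctrl.get_obs();M=R.from_rotvec(o["orientation"]).as_matrix()
    return o,M,np.degrees(np.arctan2(M[1,1],M[0,1]))   # angle of closing line (tool y)
def go(x,y,z,yaw=None,half=True):
    """after turning (5deg units; +turn about tool z lowers yaw), shift in tool units"""
    o,M,a=tool();n=0
    if yaw is not None:
        opts=[]
        for k in ([-2,-1,0,1,2] if half else [-2,0,2]):
            d=yaw+180*k-a; q6=o["qpos"][5]
            opts.append(d)
        n=-np.array(sorted(opts,key=abs))/5
        n=n[:2]
        M=M@R.from_euler("z",n[0]*5,degrees=True).as_matrix()
    s=M.T@(np.array([x,y,z])-o["ee_pos"])/25
    print("t",o["t"].round(2),"pos",o["ee_pos"].round(1),"yaw",a.round(1),"q1,q6",o["qpos"][[0,5]].round(2),"turns",np.round(n,2),"shift",s.round(2),"tilt",M[:,2].round(3),"w",o["width"].round(1),"F",o["ft_force"].round(1))
E
python3 - <<'E'
from h import *
d=cam("scene")
e=px2w(d,[(325.2,255.6),(309.6,305.2)],7);print(e.round(),np.degrees(np.arctan2(*(e[1]-e[0])[[1,0]])))
f=lambda L:[(180+u/2.7,110+v/2.7) for u,v in L]
print(px2w(d,f([(198,118),(205,145),(270,88),(280,115)]),50).round())
go(500,-300,300,90)
E
```

```text
[[ 551. -431.    7.]
 [ 449. -509.    7.]] -142.75211471642857
[[ 564. -101.   50.]
 [ 550. -136.   50.]
 [ 648. -103.   50.]
 [ 634. -140.   50.]]Traceback (most recent call last):
  File "<stdin>", line 6, in <module>
  File "h.py", line 35, in go
    print("t",o["t"].round(2),"pos",o["ee_pos"].round(1),"yaw",a.round(1),"q1,q6",o["qpos"][[0,5]].round(2),"turns",np.round(n,2),"shift",s.round(2),"tilt",M[:,2].round(3),"w",o["width"].round(1),"F",o["ft_force"].round(1))
              ^^^^^^^^^^^^
AttributeError: 'float' object has no attribute 'round'
```

move_arm(
  steps=[
    [[0, 0, -0.15], 1, 0],
    [[0, 0, -0.15], 1, 0],
    [[0, 0, -0.15], 1, 0],
    [[0, 0, -0.15], 1, 0],
    [[0, 0, -0.15], 1, 0],
    [[0, 0, -0.15], 1, 0],
    [[0, 0, -0.15], 1, 0],
    [[0, 0, -0.15], 1, 0],
    [[0, 0, -0.15], 1, 0],
    [[0, 0, -0.15], 1, 0],
    [[0, 0, -0.15], 1, 0],
    [[0, 0, -0.15], 1, 0],
    [[0, 0, -0.15], 1, 0],
    [[0, 0, -0.15], 1, 0],
    [[0, 0, -0.15], 1, 0],
    [[0, 0, -0.15], 1, 0],
    [[0, 0, -0.15], 1, 0],
    [[0, 0, -0.15], 1, 0],
  ],
)

```text
t: 3.3
ee_pos: [229.3, 581.3, 290.3]
orientation: [2.601, 1.762, -0.0]
ft_force: [0.2, 0.6, 0.2]
width: 88.0
grasp_force: 0.0
```

```bash
sed -i 's/o\["t"\].round(2)/round(float(o["t"]),2)/; s/a.round(1)/round(float(a),1)/; s/o\["width"\].round(1)/round(float(o["width"]),1)/' h.py
python3 - <<'E'
from h import *
go(480,-330,300)
go(480,-330,300,-53,False)
E
```

```text
t 3.3 pos [229.3 581.3 290.3] yaw -21.8 q1,q6 [1.18 1.56] turns 0 shift [-30.13  22.84  -0.38] tilt [-0. -0. -1.] w 88.0 F [0.2 0.6 0.2]
t 3.3 pos [229.3 581.3 290.3] yaw -21.8 q1,q6 [1.18 1.56] turns [  6.24 -65.76] shift [-13.93  35.15  -0.38] tilt [-0. -0. -1.] w 88.0 F [0.2 0.6 0.2]
```

move_arm(
  steps=[
    [[-0.5, 0.38, 0], 0, 0],
    [[-0.98, 0.74, 0], 0, 0],
    [[-0.98, 0.74, 0], 0, 0],
    [[-0.98, 0.74, 0], 0, 0],
    [[-0.98, 0.74, 0], 0, 0],
    [[-0.98, 0.74, 0], 0, 0],
    [[-0.98, 0.74, 0], 0, 0],
    [[-0.98, 0.74, 0], 0, 0],
    [[-0.98, 0.74, 0], 0, 0],
    [[-0.98, 0.74, 0], 0, 0],
    [[-0.98, 0.74, 0], 0, 0],
    [[-0.98, 0.74, 0], 0, 0],
    [[-0.98, 0.74, 0], 0, 0],
    [[-0.98, 0.74, 0], 0, 0],
    [[-0.98, 0.74, 0], 0, 0],
    [[-0.98, 0.74, 0], 0, 0],
    [[-0.98, 0.74, 0], 0, 0],
    [[-0.98, 0.74, 0], 0, 0],
    [[-0.98, 0.74, 0], 0, 0],
    [[-0.98, 0.74, 0], 0, 0],
  ],
)

```text
t: 4.97
ee_pos: [389.9, 2.7, 290.5]
orientation: [2.597, 1.767, 0.001]
ft_force: [1.1, 0.5, -0.4]
width: 87.7
grasp_force: 0.0
```

move_arm(
  steps=[
    [[-0.98, 0.74, 0], 0, 0],
    [[-0.98, 0.74, 0], 0, 0],
    [[-0.98, 0.74, 0], 0, 0],
    [[-0.98, 0.74, 0], 0, 0],
    [[-0.98, 0.74, 0], 0, 0],
    [[-0.98, 0.74, 0], 0, 0],
    [[-0.98, 0.74, 0], 0, 0],
    [[-0.98, 0.74, 0], 0, 0],
    [[-0.98, 0.74, 0], 0, 0],
    [[-0.98, 0.74, 0], 0, 0],
    [[-0.98, 0.74, 0], 0, 0],
    [[0, 0, 0], 1, 0],
    [[0, 0, 0], 1, 0],
    [[0, 0, 0], 1, 0],
    [[0, 0, 0], 1, 0],
    [[0, 0, 0], 1, 0],
    [[0, 0, 0], 1, 0],
    [[0, 0, 0], 0, 0],
    [[0, 0, 0], 0, 0],
  ],
)

```text
t: 6.55
ee_pos: [480.1, -321.1, 290.2]
orientation: [-2.965, -1.039, 0.0]
ft_force: [-0.0, -0.3, -0.5]
width: 87.5
grasp_force: 0.0
```

Run:
```python
from h import *
go(480,-330,300,-53,False)
d=cam("wrist");cv2.imwrite("pics/w1.png",cv2.resize(d["image"][...,::-1],None,fx=1.5,fy=1.5,interpolation=cv2.INTER_CUBIC))
np.save("w1.npy",d,allow_pickle=True)
for t,z in dict(fountain_pen=7,ink_bottle=20,rubber_stamp=10,eraser=8,pen_rest=32,ink_well=32,stamp_pocket=32,eraser_pocket=32,ball_pen=6,green_bottle=30).items():
    for b in cams.cut_out("wrist",t)[:2]:
        m=b["pixels"].astype(np.uint8);c=max(cv2.findContours(m,0,2)[0],key=cv2.contourArea)[:,0]
        P=px2w(d,c,z)[:,:2].astype(np.float32);r=cv2.minAreaRect(P)
        print(t,round(b["p"],2),np.round(b["rect"]),"world",np.round(r[0],1),np.round(r[1],1),round(r[2],1))
```

```text
t 6.55 pos [ 480.1 -321.1  290.2] yaw -51.4 q1,q6 [-0.61  0.29] turns [  0.32 -71.68] shift [-0.22  0.28 -0.39] tilt [-0.  0. -1.] w 87.5 F [-0.  -0.3 -0.5]
fountain_pen 0.75 [334. 195.  15.  58.] world [ 512.1 -456.8] [100.2  15.9] 38.7
ink_bottle 0.93 [287. 141.  42.  44.] world [ 532.5 -335.6] [55.1 53.2] 74.1
rubber_stamp 0.73 [262. 212.  26.  37.] world [ 408.9 -377.6] [57.8 38.8] 79.6
rubber_stamp 0.22 [182.  28.  78.  54.] world [574.1 -98.1] [ 61.7 108.7] 84.3
eraser 0.97 [180. 182.  29.  20.] world [ 369.6 -242.2] [26.4 46.9] 2.6
pen_rest 0.91 [181.  28.  77.  56.] world [ 573. -106.] [ 60.7 102.8] 83.9
pen_rest 0.42 [137.  18.  56.  33.] world [538.1 -63.1] [39.9 81.2] 36.2
stamp_pocket 0.83 [106.  38.  81.  75.] world [487.5 -34.5] [82.8 83. ] 83.4
ball_pen 0.81 [312.  54.  17.  94.] world [ 650.1 -284.3] [131.2  13.2] 50.6
green_bottle 0.73 [235. 123.  45.  41.] world [ 500.1 -254.3] [49.2 46.9] 5.1
```

View pics/w1.png

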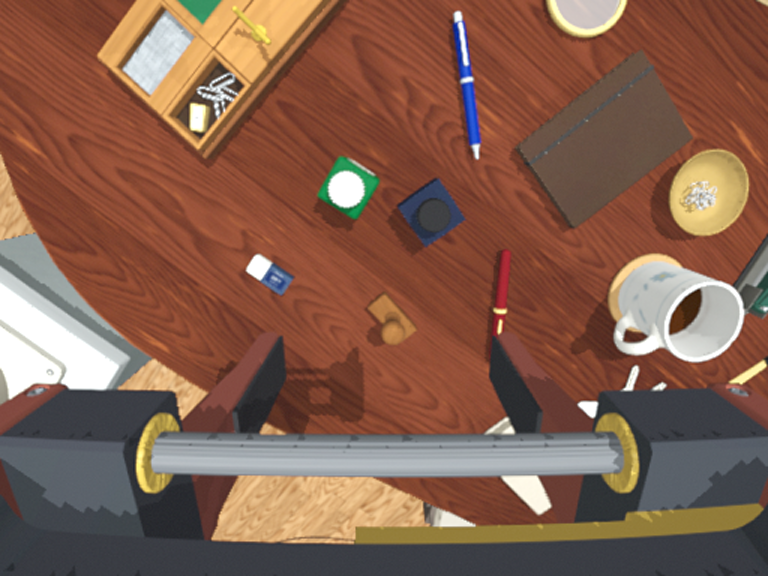

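Run:
```python
from h import *
go(499,-469,150,-52)
```

```text
t 7.1 pos [ 480.1 -321.1  290.2] yaw -51.5 q1,q6 [-0.61  0.29] turns [  0.1 -35.9] shift [-3.05  5.13  5.61] tilt [-0.  0. -1.] w 87.6 F [-0.3 -0.7 -0.3]
```

move_arm(
  steps=[
    [[-0.4, 0.7, 0.6], 0, 0],
    [[-0.5, 0.8, 0.9], 0, 0],
    [[-0.5, 0.8, 0.9], 0, 0],
    [[-0.5, 0.8, 0.9], 0, 0],
    [[-0.5, 0.8, 0.9], 0, 0],
    [[-0.5, 0.8, 0.9], 0, 0],
    [[-0.15, 0.4, 0.5], 0, 0],
    [[0, 0, 0], 0, 0],
    [[0, 0, 0], 0, 0],
  ],
)

```text
t: 7.85
ee_pos: [499.2, -468.2, 149.2]
orientation: [-2.965, -1.033, 0.001]
ft_force: [-0.2, 0.2, 1.0]
width: 87.9
grasp_force: 0.0
```

```bash
cat >> h.py <<'E'
def seg(t,z,n="wrist",pic=None,k=1):
    d=cam(n)
    if pic: cv2.imwrite(pic,d["image"][...,::-1])
    for b in cams.cut_out(n,t)[:k]:
        c=max(cv2.findContours(b["pixels"].astype(np.uint8),0,2)[0],key=cv2.contourArea)[:,0]
        r=cv2.minAreaRect(px2w(d,c,z)[:,:2].astype(np.float32))
        a=r[2] if r[1][0]>r[1][1] else r[2]+90
        print(t,round(b["p"],2),np.round(b["rect"]),"centre",np.round(r[0],1),"size",np.round(sorted(r[1]),1),"long dir",round(a,1))
    return d
E
python3 - <<'E'
from h import *
go(499,-469,150,-52)
seg("fountain_pen",7.4,pic="pics/w2.png",k=2)
E
```

```text
t 7.85 pos [ 499.2 -468.2  149.2] yaw -51.6 q1,q6 [-0.77  0.13] turns [  0.09 -35.91] shift [-0.03  0.02 -0.03] tilt [-0.001  0.002 -1.   ] w 87.9 F [-0.2  0.2  1. ]
fountain_pen 0.93 [259. 178.  18. 118.] centre [ 497.8 -467.7] size [ 15.2 137.3] long dir 38.1
```

View pics/w2.png

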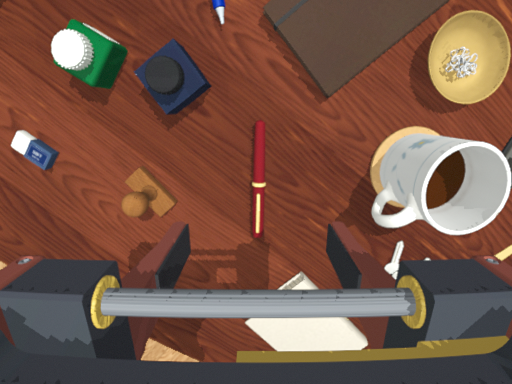

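move_arm(
  steps=[
    [[-0.02, 0, 0.7], 0, 0],
    [[-0.02, 0, 0.9], 0, 0],
    [[0, 0, 0.9], 0, 0],
    [[0, 0, 0.9], 0, 0.2],
    [[0, 0, 0.9], 0, 0.4],
    [[0, 0, 0.8], 0, 0.5],
    [[0, 0, 0.5], 0, 0.5],
    [[0, 0, 0.3], 0, 0.5],
    [[0, 0, 0], 0, 1],
    [[0, 0, 0], 0, 1],
    [[0, 0, 0], 0, 1],
    [[0, 0, 0], 0, 1],
    [[0, 0, 0], 0, 1],
    [[0, 0, 0], 0, 1],
    [[0, 0, 0], 0, 1],
  ],
)

```text
t: 9.2
ee_pos: [499.2, -469.3, 3.2]
orientation: [2.966, 1.035, 0.001]
ft_force: [0.3, 0.7, 4.6]
width: 13.4
grasp_force: 30.0
```

move_arm(
  steps=[
    [[0, 0, -0.5], 0, 1],
    [[0, 0, -1], 0, 1],
    [[0, 0, -1], 0, 1],
    [[0, 0, -1], 0, 1],
    [[0, 0, -1], 0, 1],
    [[0, 0, -1], 0, 1],
    [[0, 0, -1], 1, 1],
    [[0, 0, -1], 1, 1],
    [[0, 0, -1], 1, 1],
    [[0, 0, -0.3], 1, 1],
    [[0, 0, 0], 1, 1],
    [[0, 0, 0], 1, 1],
    [[0, 0, 0], 1, 1],
    [[0, 0, 0], 1, 1],
    [[0, 0, 0], 1, 1],
  ],
)

```text
t: 10.45
ee_pos: [498.8, -468.9, 223.7]
orientation: [3.136, -0.186, 0.001]
ft_force: [0.1, -0.1, 0.6]
width: 13.5
grasp_force: 30.0
```

Run:
```python
from h import *
go(545,-190,220,-97)
```

```text
t 10.45 pos [ 498.8 -468.9  223.7] yaw -96.8 q1,q6 [-0.77  0.92] turns [  0.04 -35.96] shift [  0.48 -11.3    0.14] tilt [ 0. -0. -1.] w 13.5 F [ 0.1 -0.1  0.6]
```

move_arm(
  steps=[
    [[0.04, -0.6, 0], 0, 1],
    [[0.04, -1, 0], 0, 1],
    [[0.04, -1, 0], 0, 1],
    [[0.04, -1, 0], 0, 1],
    [[0.04, -1, 0], 0, 1],
    [[0.04, -1, 0], 0, 1],
    [[0.04, -1, 0], 0, 1],
    [[0.04, -1, 0], 0, 1],
    [[0.04, -1, 0], 0, 1],
    [[0.04, -1, 0], 0, 1],
    [[0.04, -1, 0], 0, 1],
    [[0.04, -0.7, 0], 0, 1],
    [[0, 0, 0], 0, 1],
    [[0, 0, 0], 0, 1],
    [[0, 0, 0], 0, 1],
  ],
)

```text
t: 11.7
ee_pos: [542.9, -189.7, 223.1]
orientation: [3.136, -0.176, 0.001]
ft_force: [-0.2, 0.3, -0.3]
width: 13.5
grasp_force: 30.0
```

Run:
```python
from h import *
go(545,-190,220,-97)
for t in ["pen_rest","ink_well","stamp_pocket","eraser_pocket"]: d=seg(t,32)
a=d["image"][...,::-1]
cv2.imwrite("pics/w3.png",cv2.resize(a[40:300,60:400],None,fx=2.3,fy=2.3,interpolation=cv2.INTER_CUBIC))
d.pop("image");np.save("w3.npy",d,allow_pickle=True)
```

```text
t 11.7 pos [ 542.9 -189.7  223.1] yaw -96.4 q1,q6 [-0.36  1.33] turns [  0.11 -35.89] shift [0.09 0.   0.12] tilt [ 0. -0. -1.] w 13.5 F [-0.2  0.3 -0.3]
pen_rest 0.83 [191. 129.  54. 129.] centre [ 602.6 -111.2] size [ 55.7 160.9] long dir 173.7
ink_well 0.91 [137. 101.  72.  71.] centre [648.6 -51.6] size [80.8 82.8] long dir 84.0
stamp_pocket 0.97 [153. 224.  64.  57.] centre [487.8 -35. ] size [83. 85.] long dir 174.9
eraser_pocket 0.96 [146. 165.  68.  64.] centre [568.4 -43.6] size [82.8 84. ] long dir 83.6
```

View pics/w3.png

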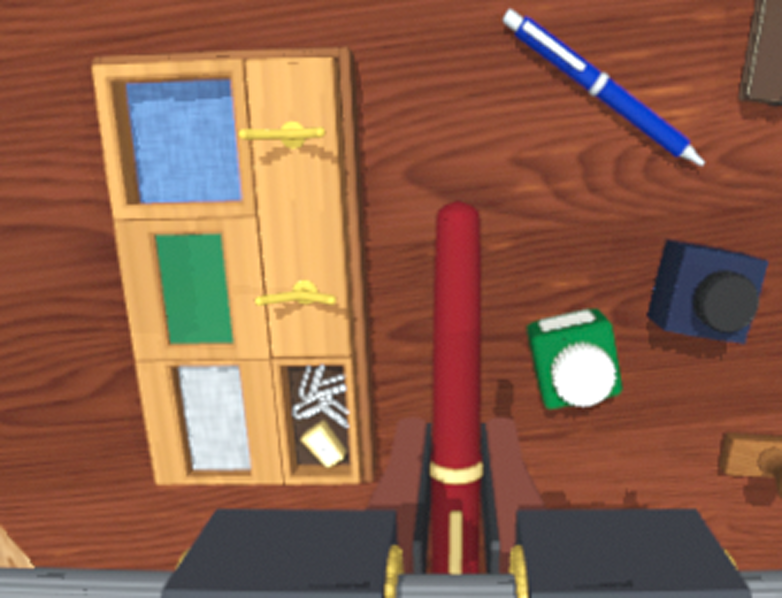

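Run:
```python
from h import *
d=np.load("w3.npy",allow_pickle=True).item()
p=np.array([(243,133),(322,132),(260,299),(332,299)])/2.3+[60,40]
w=px2w(d,p,56);print(w.round(1),w.mean(0).round(1))
# check rest corners: block top outline
p=np.array([(245,58),(334,58),(272,357),(350,357)])/2.3+[60,40]
w=px2w(d,p,32);print(w.round(1),w.mean(0).round(1))
p=np.array([(258,172),(440,0)])
go(602.5,-111.3,100,-96.2)
print(seg("fountain_pen",223+4))
```

```text
[[ 645.8  -96.3   56. ]
 [ 641.3 -135.3   56. ]
 [ 562.4  -88.6   56. ]
 [ 558.  -126.5   56. ]] [ 601.9 -111.7   56. ]
[[ 684.2  -96.9   32. ]
 [ 678.2 -142.7   32. ]
 [ 523.6  -80.7   32. ]
 [ 518.5 -125.8   32. ]] [ 601.1 -111.5   32. ]
t 12.1 pos [ 542.9 -190.2  222.6] yaw -96.6 q1,q6 [-0.36  1.33] turns [-0.07 35.93] shift [ 2.03 -3.39  4.9 ] tilt [-0.  0. -1.] w 14.0 F [-0.2  0.7  0.2]
fountain_pen 0.84 [257. 229.  23. 199.] centre [ 558.7 -191.1] size [ 14.  104.6] long dir 173.4
{'image': array([[[215, 172, 120],
        [210, 165, 114],
        [200, 153, 101],
        ...,
        [182, 155,  90],
        [220, 191, 116],
        [224, 194, 117]],

       [[214, 172, 119],
        [210, 166, 115],
        [202, 154, 104],
        ...,
        [198, 167, 100],
        [219, 190, 116],
        [225, 195, 119]],

       [[213, 170, 118],
        [210, 167, 115],
        [202, 156, 105],
        ...,
        [202, 172, 102],
        [224, 193, 118],
        [225, 195, 118]],

       ...,

       [[ 54,  58,  66],
        [ 55,  58,  66],
        [ 53,  59,  65],
        ...,
  
[... 637 characters left out ...]
3, 'mount': array([[ 3.39579115e-04, -9.58124014e-01, -2.86353380e-01,
         7.81923956e+01],
       [ 9.99999073e-01,  7.03017364e-04, -1.16638756e-03,
        -2.09370645e-01],
       [ 1.31885533e-03, -2.86352718e-01,  9.58123364e-01,
        -1.62826819e+02],
       [ 0.00000000e+00,  0.00000000e+00,  0.00000000e+00,
         1.00000000e+00]]), 'T': array([[-1.14075354e-01, -9.51882976e-01, -2.84439122e-01,
         6.20599953e+02],
       [-9.93471203e-01,  1.08915136e-01,  3.39479161e-02,
        -1.98928674e+02],
       [-1.33471767e-03,  2.86454697e-01, -9.58092858e-01,
         3.85416672e+02],
       [ 0.00000000e+00,  0.00000000e+00,  0.00000000e+00,
         1.00000000e+00]])}
```

move_arm(
  steps=[
    [[0.4, -0.68, 0.4], -0.1, 1],
    [[0.4, -0.68, 0.8], 0, 1],
    [[0.4, -0.68, 0.9], 0, 1],
    [[0.4, -0.68, 0.9], 0, 1],
    [[0.4, -0.68, 0.9], 0, 1],
    [[0, 0, 0.9], 0, 1],
    [[0, 0, 0.5], 0, 1],
    [[0, 0, 0], 0, 1],
    [[0, 0, 0], 0, 1],
  ],
)

```text
t: 12.95
ee_pos: [601.3, -110.9, 89.9]
orientation: [-3.137, 0.166, 0.002]
ft_force: [-0.0, -0.4, -0.6]
width: 13.2
grasp_force: 30.0
```

Run:
```python
from h import *
go(602,-111.5,49.5,-95.9)
d=cam("wrist");d2=cam("side")
a=cv2.resize(d["image"][60:340,120:400],None,fx=1.4,fy=1.4);b=cv2.resize(d2["image"][140:260,140:260],(392,392),interpolation=cv2.INTER_CUBIC)
cv2.imwrite("pics/w4.png",np.hstack([a,b])[...,::-1])
```

```text
t 12.95 pos [ 601.3 -110.9   89.9] yaw -96.1 q1,q6 [-0.2   1.47] turns [-3.000e-02  3.597e+01] shift [0.03 0.02 1.62] tilt [-0.001  0.    -1.   ] w 13.2 F [-0.  -0.4 -0.6]
```

View pics/w4.png

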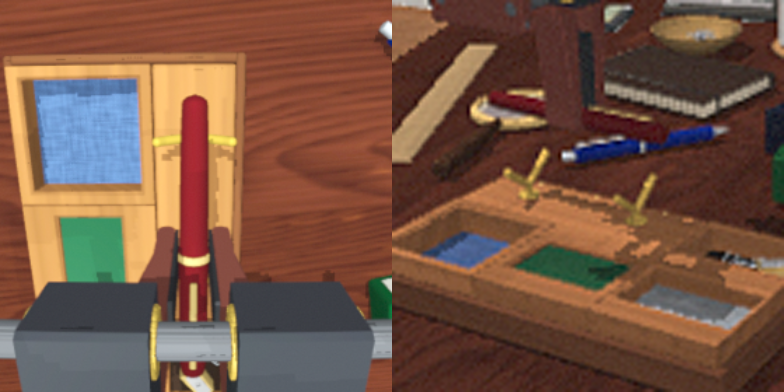

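move_arm(
  steps=[
    [[0.01, 0.01, 0.3], 0, 1],
    [[0.01, 0.01, 0.4], 0, 1],
    [[0, 0, 0.4], 0, 1],
    [[0, 0, 0.3], 0, 1],
    [[0, 0, 0.15], 0, 1],
    [[0, 0, 0.05], 0, 1],
    [[0, 0, 0], 0, 1],
    [[0, 0, 0], 0, 1],
  ],
)

```text
t: 13.72
ee_pos: [602.4, -111.1, 50.2]
orientation: [-3.137, 0.165, -0.0]
ft_force: [-0.1, 0.5, -0.4]
width: 13.6
grasp_force: 30.0
```

move_arm(
  steps=[
    [[0, 0, 0.04], 0, 1],
    [[0, 0, 0], 0, 1],
    [[0, 0, 0], 0, 0.8],
    [[0, 0, 0], 0, 0.75],
    [[0, 0, 0], 0, 0.7],
    [[0, 0, 0], 0, 0.65],
    [[0, 0, 0], 0, 0.6],
    [[0, 0, 0], 0, 0.6],
    [[0, 0, -0.3], 0, 0.6],
    [[0, 0, -0.7], 0, 0.6],
    [[0, 0, -1], 0, 0.5],
    [[0, 0, -1], 0, 0.3],
    [[0, 0, -1], 0, 0],
    [[0, 0, -1], 0, 0],
    [[0, 0, -1], 0, 0],
    [[0, 0, -0.5], 0, 0],
    [[0, 0, 0], 0, 0],
  ],
)

```text
t: 15.13
ee_pos: [604.1, -111.5, 215.3]
orientation: [3.136, -0.165, 0.01]
ft_force: [-0.3, 0.5, -0.0]
width: 78.1
grasp_force: 0.0
```

Run:
```python
from h import *
d=seg("fountain_pen",53)
go(532,-336,220)
d2=cam("side");d3=cam("scene")
a=cv2.resize(d["image"][0:280,100:400],None,fx=1.3,fy=1.3);b=cv2.resize(d2["image"][160:260,130:240],(400,364),interpolation=cv2.INTER_CUBIC)
cv2.imwrite("pics/w5.png",np.hstack([a,b])[...,::-1])
# ink bottle top cap from scene (cap top z=57) etc
b=cams.boxes_of("side","fountain_pen");print([(np.round(x["rect"]),x["p"]) for x in b])
```

```text
fountain_pen 0.82 [258. 176.  13. 110.] centre [ 602.9 -110.3] size [ 13.2 135.4] long dir 174.3
t 15.23 pos [ 602.  -111.   211.4] yaw -96.0 q1,q6 [-0.2   1.47] turns 0 shift [-1.84  9.24 -0.34] tilt [ 0. -0. -1.] w 85.7 F [-0.4 -0.2 -0.9]
[(array([199., 196.,  53.,  20.]), 0.54)]
```

View pics/w5.png

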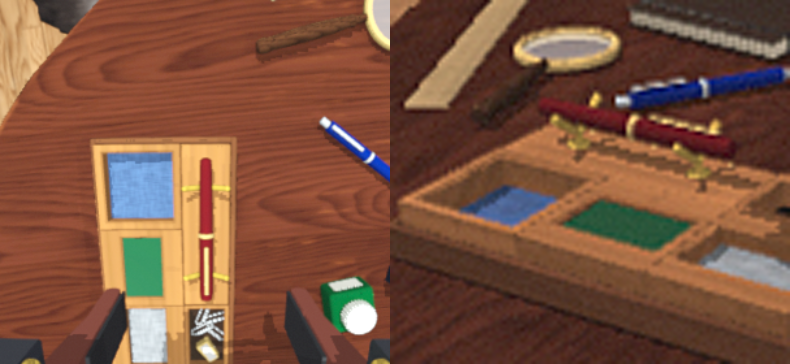

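move_arm(
  steps=[
    [[-0.15, 0.6, 0], 0, 0.3],
    [[-0.18, 0.96, 0], 0, 0.3],
    [[-0.18, 0.96, 0], 0, 0.3],
    [[-0.18, 0.96, 0], 0, 0.3],
    [[-0.18, 0.96, 0], 0, 0.3],
    [[-0.18, 0.96, 0], 0, 0.3],
    [[-0.18, 0.96, 0], 0, 0.3],
    [[-0.18, 0.96, 0], 0, 0.3],
    [[-0.18, 0.96, 0], 1, 0.3],
    [[-0.18, 0.96, 0], 1, 0.3],
    [[0, 0, 0], 0, 0.3],
    [[0, 0, 0], 0, 0.3],
  ],
)

```text
t: 16.38
ee_pos: [530.9, -336.0, 210.1]
orientation: [-3.109, 0.44, 0.004]
ft_force: [0.2, 1.0, 0.6]
width: 61.5
grasp_force: 0.0
```

Run:
```python
from h import *
d=seg("ink_bottle",30,pic="pics/w6.png")
cv2.imwrite("pics/w6.png",cv2.resize(d["image"][40:280,100:420,::-1],None,fx=2.3,fy=2.3,interpolation=cv2.INTER_CUBIC))
go(532,-336,42)
d.pop("image");np.save("w6.npy",d,allow_pickle=True)
```

```text
ink_bottle 0.89 [258. 172.  39.  41.] centre [ 532.7 -335. ] size [48.8 54.9] long dir 166.1
t 16.48 pos [ 531.7 -334.6  210.6] yaw -106.0 q1,q6 [-0.58  1.27] turns 0 shift [0.04 0.05 6.74] tilt [-0.001  0.001 -1.   ] w 61.3 F [-0.2 -0.1  0.2]
```

View pics/w6.png

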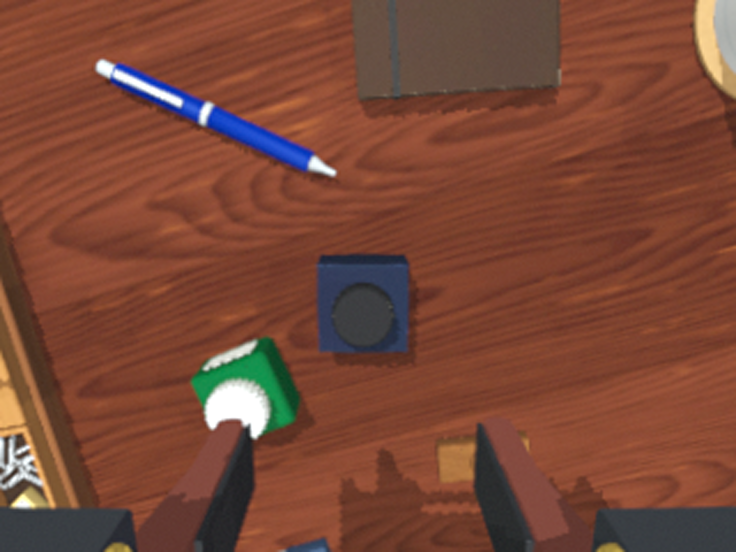

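Run:
```python
from h import *
d=np.load("w6.npy",allow_pickle=True).item()
c=px2w(d,(257.8,177.4),57)[0];print(c)
p=np.array([(319,258),(408,257),(408,352),(319,352)])/2.3+[100,40]
w=px2w(d,p,36);print(w.round(1),w[2:].mean(0), np.degrees(np.arctan2(*(w[2]-w[3])[[1,0]])))
go(c[0],c[1],40.5)
```

```text
[ 532.4590426  -335.59388099   57.        ]
[[ 564.1 -320.6   36. ]
 [ 551.7 -365.7   36. ]
 [ 501.2 -352.2   36. ]
 [ 514.7 -305.3   36. ]] [ 507.97534542 -328.79707062   36.        ] -106.03399288772495
t 16.48 pos [ 531.7 -334.6  210.6] yaw -106.0 q1,q6 [-0.58  1.27] turns 0 shift [0.05 0.03 6.8 ] tilt [-0.001  0.001 -1.   ] w 61.3 F [-0.2 -0.1  0.2]
```

move_arm(
  steps=[
    [[0.02, 0.02, 0.5], 0, 0.3],
    [[0.02, 0.01, 0.9], 0, 0.3],
    [[0, 0, 0.9], 0, 0.3],
    [[0, 0, 0.9], 0, 0.3],
    [[0, 0, 0.9], 0, 0.3],
    [[0, 0, 0.9], 0, 0.3],
    [[0, 0, 0.8], 0, 0.3],
    [[0, 0, 0.6], 0, 0.3],
    [[0, 0, 0.3], 0, 0.3],
    [[0, 0, 0.1], 0, 0.3],
    [[0, 0, 0], 0, 0.3],
    [[0, 0, 0], 0, 1],
    [[0, 0, 0], 0, 1],
    [[0, 0, 0], 0, 1],
    [[0, 0, 0], 0, 1],
    [[0, 0, 0], 0, 1],
    [[0, 0, 0], 0, 1],
  ],
)

```text
t: 17.9
ee_pos: [533.0, -336.7, 42.3]
orientation: [3.111, -0.438, 0.001]
ft_force: [-0.5, 1.0, 3.3]
width: 31.5
grasp_force: 30.0
```

move_arm(
  steps=[
    [[0, 0, -0.3], 0, 1],
    [[0, 0, -0.7], 0, 1],
    [[0, 0, -1], 0, 1],
    [[0, 0, -1], 0, 1],
    [[0, 0, -1], 0, 1],
    [[0, 0, -0.6], -1, 1],
    [[0, 0, -0.4], -1, 1],
    [[0, 0, 0], 0, 1],
    [[0, 0, 0], 0, 1],
  ],
)

```text
t: 18.65
ee_pos: [532.7, -336.6, 167.2]
orientation: [3.137, -0.169, 0.001]
ft_force: [0.4, -0.2, -2.3]
width: 31.3
grasp_force: 30.0
```

Run:
```python
from h import *
go(648.3,-51.8,167,-95.9)
```

```text
t 18.65 pos [ 532.7 -336.6  167.2] yaw -96.2 q1,q6 [-0.58  1.1 ] turns [-0.06 35.94] shift [ 3.43e+00 -1.18e+01  1.00e-02] tilt [ 0.001 -0.001 -1.   ] w 31.3 F [ 0.4 -0.2 -2.3]
```

move_arm(
  steps=[
    [[0.14, -0.5, 0], -0.06, 1],
    [[0.26, -0.9, 0], 0, 1],
    [[0.29, -1, 0], 0, 1],
    [[0.29, -1, 0], 0, 1],
    [[0.29, -1, 0], 0, 1],
    [[0.29, -1, 0], 0, 1],
    [[0.29, -1, 0], 0, 1],
    [[0.29, -1, 0], 0, 1],
    [[0.29, -1, 0], 0, 1],
    [[0.29, -1, 0], 0, 1],
    [[0.29, -1, 0], 0, 1],
    [[0.26, -0.9, 0], 0, 1],
    [[0.16, -0.5, 0], 0, 1],
    [[0, 0, 0], 0, 1],
    [[0, 0, 0], 0, 1],
  ],
)

```text
t: 19.9
ee_pos: [647.0, -50.9, 165.7]
orientation: [3.138, -0.156, -0.003]
ft_force: [-0.1, -0.8, -1.4]
width: 31.2
grasp_force: 30.0
```

Run:
```python
from h import *
d=seg("ink_bottle",167-15)
go(648.3,-51.8,75,-95.9)
seg("ink_well",32)
```

```text
ink_bottle 0.8 [256. 228.  77.  86.] centre [645.5 -50. ] size [50.1 63.8] long dir 176.1
t 20.0 pos [646.8 -52.3 166.1] yaw -95.8 q1,q6 [-0.1   1.57] turns [ 2.000e-02 -3.598e+01] shift [ 0.06 -0.03  3.64] tilt [-0.001 -0.    -1.   ] w 30.8 F [ 0.3  0.1 -1.4]
ink_well 0.62 [258. 166.  74.  49.] centre [663.6 -52. ] size [54.1 81.2] long dir 84.2
```

move_arm(
  steps=[
    [[0.05, 0, 0.4], 0, 1],
    [[0, 0, 0.7], 0, 1],
    [[0, 0, 0.7], 0, 1],
    [[0, 0, 0.7], 0, 1],
    [[0, 0, 0.6], 0, 1],
    [[0, 0, 0.5], 0, 1],
    [[0, 0, 0.3], 0, 1],
    [[0, 0, 0.2], 0, 1],
    [[0, 0, 0], 0, 1],
    [[0, 0, 0], 0, 1],
  ],
)

```text
t: 20.93
ee_pos: [649.1, -51.8, 64.4]
orientation: [3.138, -0.157, 0.001]
ft_force: [0.9, 0.4, -1.2]
width: 31.3
grasp_force: 30.0
```

Run:
```python
from h import *
for i in range(3): go(648.3,-51.8,53.5,-95.9);cam("scene")
```

```text
t 20.93 pos [649.1 -51.8  64.4] yaw -95.7 q1,q6 [-0.1   1.57] turns [ 3.000e-02 -3.597e+01] shift [-0.03  0.    0.44] tilt [ 0. -0. -1.] w 31.3 F [ 0.9  0.4 -1.2]
t 20.98 pos [649.4 -51.8  64.8] yaw -95.7 q1,q6 [-0.1   1.57] turns [ 3.000e-02 -3.597e+01] shift [-0.04  0.    0.45] tilt [ 0.001 -0.    -1.   ] w 31.6 F [ 0.7 -0.7 -2.3]
t 21.03 pos [649.5 -51.8  65. ] yaw -95.7 q1,q6 [-0.1   1.57] turns [ 3.000e-02 -3.597e+01] shift [-0.05  0.01  0.46] tilt [ 0.001 -0.    -1.   ] w 31.2 F [-1.1  0.  -0.8]
```

move_arm(
  steps=[
    [[-0.02, 0, 0.1], 0, 1],
    [[0, 0, 0.1], 0, 1],
    [[0, 0, 0.08], 0, 1],
    [[0, 0, 0.06], 0, 1],
    [[0, 0, 0.04], 0, 1],
    [[0, 0, 0.02], 0, 1],
    [[0, 0, 0], 0, 1],
    [[0, 0, 0], 0, 1],
  ],
)

```text
t: 21.75
ee_pos: [648.3, -51.5, 54.4]
orientation: [-3.138, 0.157, 0.0]
ft_force: [-0.8, 0.5, 2.5]
width: 31.2
grasp_force: 30.0
```

move_arm(
  steps=[
    [[0, 0, 0.03], 0, 1],
    [[0, 0, 0], 0, 1],
    [[0, 0, 0], 0, 1],
  ],
)

```text
t: 22.0
ee_pos: [648.3, -51.4, 54.3]
orientation: [-3.138, 0.157, -0.0]
ft_force: [-3.5, 1.7, 7.1]
width: 31.4
grasp_force: 30.0
```

move_arm(
  steps=[
    [[0, 0, -0.01], 0, 0.63],
    [[0, 0, 0], 0, 0.6],
    [[0, 0, 0], 0, 0.55],
    [[0, 0, 0], 0, 0.5],
    [[0, 0, 0], 0, 0.45],
    [[0, 0, 0], 0, 0.45],
    [[0, 0, -0.3], 0, 0.45],
    [[0, 0, -0.7], 0, 0.4],
    [[0, 0, -1], 0, 0.3],
    [[0, 0, -1], 0, 0.3],
    [[0, 0, -1], 0, 0.3],
    [[0, 0, -1], 0, 0.3],
    [[0, 0, -1], 0, 0.3],
    [[0, 0, -0.4], 0, 0.3],
    [[0, 0, 0], 0, 0.3],
  ],
)

```text
t: 23.25
ee_pos: [650.0, -51.8, 217.0]
orientation: [3.137, -0.157, 0.009]
ft_force: [0.9, -0.4, 0.2]
width: 61.5
grasp_force: 0.0
```

Run:
```python
from h import *
d=seg("ink_bottle",40)
go(409,-378,220,-106)
d2=cam("side")
a=cv2.resize(d["image"][0:280,100:400],None,fx=1.3,fy=1.3);b=cv2.resize(d2["image"][160:260,130:240],(400,364),interpolation=cv2.INTER_CUBIC)
cv2.imwrite("pics/w7.png",np.hstack([a,b])[...,::-1])
```

```text
ink_bottle 0.76 [258. 177.  38.  43.] centre [647.8 -50.2] size [49.6 55.2] long dir 174.3
t 23.35 pos [647.9 -51.6 213.1] yaw -95.7 q1,q6 [-0.1   1.57] turns [  2.05 -33.95] shift [-5.59 15.18 -0.27] tilt [-0. -0. -1.] w 61.7 F [-0.1  0.3 -0.2]
```

View pics/w7.png

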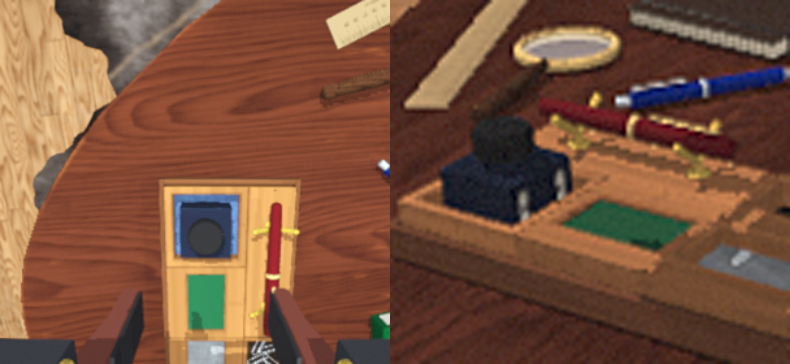

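move_arm(
  steps=[
    [[0, 0, 0], 1, 0.3],
    [[0, 0, 0], 1, 0.3],
    [[-0.2, 0.54, 0], 0, 0.3],
    [[-0.35, 0.95, 0], 0, 0.3],
    [[-0.36, 0.98, 0], 0, 0.3],
    [[-0.36, 0.98, 0], 0, 0.3],
    [[-0.36, 0.98, 0], 0, 0.3],
    [[-0.36, 0.98, 0], 0, 0.3],
    [[-0.36, 0.98, 0], 0, 0.3],
    [[-0.36, 0.98, 0], 0, 0.3],
    [[-0.36, 0.98, 0], 0, 0.3],
    [[-0.36, 0.98, 0], 0, 0.3],
    [[-0.36, 0.98, 0], 0, 0.3],
    [[-0.36, 0.98, 0], 0, 0.3],
    [[-0.36, 0.98, 0], 0, 0.3],
    [[-0.36, 0.98, 0], 0, 0.3],
    [[-0.36, 0.95, 0], 0, 0.3],
    [[-0.36, 0.98, 0], 0, 0.3],
    [[0, 0, 0], 0, 0.3],
    [[0, 0, 0], 0, 0.3],
  ],
)

```text
t: 25.07
ee_pos: [409.0, -379.4, 212.5]
orientation: [-3.11, 0.431, 0.003]
ft_force: [-0.2, 0.2, 0.1]
width: 61.1
grasp_force: 0.0
```

Run:
```python
from h import *
d=seg("rubber_stamp",17)
go(409,-378,220,-106)
cv2.imwrite("pics/w8.png",cv2.resize(d["image"][40:280,100:420,::-1],None,fx=2.3,fy=2.3,interpolation=cv2.INTER_CUBIC))
d.pop("image");np.save("w8.npy",d,allow_pickle=True)
```

```text
t 25.17 pos [ 410.3 -378.3  212.8] yaw -105.7 q1,q6 [-0.77  1.08] turns [  0.06 -35.94] shift [-0.06  0.   -0.29] tilt [-0.001  0.001 -1.   ] w 61.2 F [0.4 0.6 0.3]
```

View pics/w8.png

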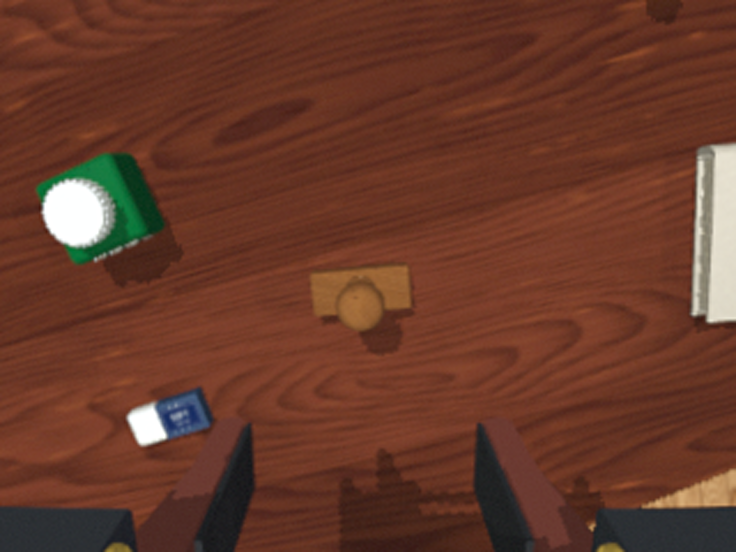

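Run:
```python
from h import *
d=np.load("w8.npy",allow_pickle=True).item()
f=lambda L:np.array(L)/2.3+[100,40]
c=px2w(d,f([(360,305)]),56)[0];print(c.round(1))
for n,L,z in [("foot",[(311,272),(409,265),(412,311),(315,317)],17),("eraser",[(128,415),(203,389),(213,422),(140,446)],12)]:
    w=px2w(d,f(L),z);v=w[1]-w[0]+w[2]-w[3];print(n,w.mean(0).round(1),np.degrees(np.arctan2(v[1],v[0])),np.linalg.norm(v)/2,np.linalg.norm(w[0]-w[3]))
w=px2w(d,f([(311,272),(409,265),(412,311),(315,317)]),17).mean(0)
go(w[0],w[1],31)
```

```text
[ 415.8 -378.9   56. ]
foot [ 414.7 -379.3   17. ] -101.85890258477858 55.44184481982604 26.10806992154718
eraser [ 369.5 -244.5   12. ] -86.2614882066309 50.52612906806576 21.5328141529849
t 25.17 pos [ 410.3 -378.3  212.8] yaw -105.7 q1,q6 [-0.77  1.08] turns 0 shift [ 0.19 -0.    7.27] tilt [-0.001  0.001 -1.   ] w 61.2 F [0.4 0.6 0.3]
```

move_arm(
  steps=[
    [[0.1, 0, 0.5], -0.75, 0.4],
    [[0.1, 0, 0.9], 0, 0.4],
    [[0, 0, 0.9], 0, 0.4],
    [[0, 0, 0.9], 0, 0.4],
    [[0, 0, 0.9], 0, 0.4],
    [[0, 0, 0.9], 0, 0.4],
    [[0, 0, 0.9], 0, 0.4],
    [[0, 0, 0.7], 0, 0.4],
    [[0, 0, 0.4], 0, 0.4],
    [[0, 0, 0.2], 0, 0.4],
    [[0, 0, 0], 0, 0.4],
    [[0, 0, 0], 0, 0.7],
    [[0, 0, 0], 0, 1],
    [[0, 0, 0], 0, 1],
    [[0, 0, 0], 0, 1],
    [[0, 0, 0], 0, 1],
    [[0, 0, 0], 0, 1],
  ],
)

```text
t: 26.58
ee_pos: [416.0, -380.5, 34.3]
orientation: [3.124, -0.328, 0.001]
ft_force: [0.6, 0.5, 3.1]
width: 22.1
grasp_force: 30.0
```

move_arm(
  steps=[
    [[0, 0, -0.3], 0, 1],
    [[0, 0, -0.7], -0.2, 1],
    [[0, 0, -1], -1, 1],
    [[0, 0, -1], -1, 1],
    [[0, 0, -1], -1, 1],
    [[0, 0, -0.8], -1, 1],
    [[0, 0, -0.5], -1, 1],
    [[0, 0, 0], -1, 1],
    [[0, 0, 0], -1, 1],
    [[0, 0, 0], -1, 1],
    [[0, 0, 0], -1, 1],
    [[0, 0, 0], -1, 1],
    [[0, 0, 0], -1, 1],
    [[0, 0, 0], -1, 1],
    [[0, 0, 0], -1, 1],
    [[0, 0, 0], -1, 1],
    [[0, 0, 0], -1, 1],
    [[0, 0, 0], -1, 1],
    [[0, 0, 0], -1, 1],
    [[0, 0, 0], -1, 1],
  ],
)

```text
t: 28.25
ee_pos: [415.5, -380.1, 166.6]
orientation: [-2.419, -2.004, 0.0]
ft_force: [0.1, -0.0, -0.3]
width: 22.4
grasp_force: 30.0
```

Run:
```python
from h import *
go(488,-35,166,-5.9)
d=seg("rubber_stamp",132+17)
cv2.imwrite("pics/w9.png",d["image"][...,::-1])
```

```text
t 28.25 pos [ 415.5 -380.1  166.6] yaw -10.7 q1,q6 [-0.76 -0.57] turns [-0.97 35.03] shift [14.03  1.46  0.02] tilt [-0.  0. -1.] w 22.4 F [ 0.1 -0.  -0.3]
rubber_stamp 0.69 [256. 241.  81.  77.] centre [ 412.6 -391.7] size [56.4 57.8] long dir 83.7
```

move_arm(
  steps=[
    [[0, 0, 0], -0.97, 1],
    [[0.5, 0.05, 0], 0, 1],
    [[0.9, 0.1, 0], 0, 1],
    [[1, 0.1, 0], 0, 1],
    [[1, 0.1, 0], 0, 1],
    [[1, 0.1, 0], 0, 1],
    [[1, 0.1, 0], 0, 1],
    [[1, 0.1, 0], 0, 1],
    [[1, 0.1, 0], 0, 1],
    [[1, 0.1, 0], 0, 1],
    [[1, 0.1, 0], 0, 1],
    [[1, 0.1, 0], 0, 1],
    [[1, 0.1, 0], 0, 1],
    [[1, 0.1, 0], 0, 1],
    [[1, 0.1, 0], 0, 1],
    [[0.6, 0.06, 0], 0, 1],
    [[0, 0, 0], 0, 1],
    [[0, 0, 0], 0, 1],
  ],
)

```text
t: 29.85
ee_pos: [487.8, -34.9, 166.3]
orientation: [-2.338, -2.099, 0.0]
ft_force: [-0.5, -0.2, -0.6]
width: 22.0
grasp_force: 30.0
```

Run:
```python
from h import *
go(488,-35,75,-5.9)
d=cam("wrist")
cv2.imwrite("pics/w9.png",cv2.resize(d["image"][60:384,80:440,::-1],None,fx=1.8,fy=1.8))
```

```text
t 29.85 pos [487.8 -34.9 166.3] yaw -6.2 q1,q6 [-0.1   0.01] turns [-0.05 35.95] shift [-0.    0.01  3.65] tilt [-0. -0. -1.] w 22.0 F [-0.5 -0.2 -0.6]
```

View pics/w9.png

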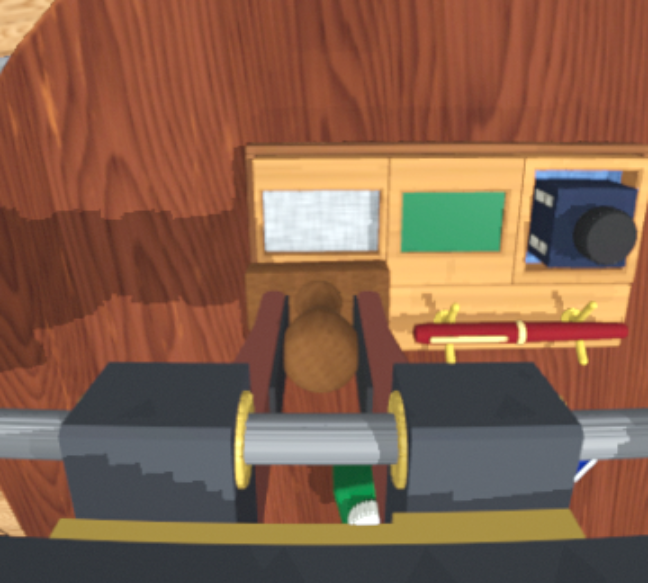

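move_arm(
  steps=[
    [[0, 0, 0.4], 0, 1],
    [[0, 0, 0.8], 0, 1],
    [[0, 0, 0.8], 0, 1],
    [[0, 0, 0.8], 0, 1],
    [[0, 0, 0.7], 0, 1],
    [[0, 0, 0.4], 0, 1],
    [[0, 0, 0.2], 0, 1],
    [[0, 0, 0.1], 0, 1],
    [[0, 0, 0.05], 0, 1],
    [[0, 0, 0.05], 0, 1],
    [[0, 0, 0.05], 0, 1],
    [[0, 0, 0.05], 0, 1],
    [[0, 0, 0], 0, 1],
    [[0, 0, 0], 0, 1],
  ],
)

```text
t: 31.07
ee_pos: [488.4, -35.9, 56.5]
orientation: [2.337, 2.099, 0.001]
ft_force: [-0.3, 0.2, -1.1]
width: 22.6
grasp_force: 30.0
```

move_arm(
  steps=[
    [[0, 0.0, 0.05], 0, 1],
    [[0, 0, 0.04], 0, 1],
    [[0, 0, 0.03], 0, 1],
    [[0, 0, 0], 0, 1],
    [[0, 0, 0], 0, 1],
  ],
)

```text
t: 31.48
ee_pos: [488.1, -35.9, 53.3]
orientation: [-2.337, -2.1, 0.0]
ft_force: [-3.0, 0.5, 3.4]
width: 22.7
grasp_force: 30.0
```

move_arm(
  steps=[
    [[0, 0, 0], 0, 0.72],
    [[0, 0, 0], 0, 0.68],
    [[0, 0, 0], 0, 0.6],
    [[0, 0, 0], 0, 0.5],
    [[0, 0, 0], 0, 0.4],
    [[0, 0, 0], 0, 0.4],
    [[0, 0, -0.3], 0, 0.4],
    [[0, 0, -0.7], 0, 0.4],
    [[0, 0, -1], 0, 0.3],
    [[0, 0, -1], 0, 0.3],
    [[0, 0, -1], 0, 0.3],
    [[0, 0, -1], 0, 0.3],
    [[0, 0, -1], 0, 0.3],
    [[0, 0, -0.4], 0, 0.3],
    [[0, 0, 0], 0, 0.3],
  ],
)

```text
t: 32.73
ee_pos: [489.7, -36.1, 215.8]
orientation: [2.334, 2.097, 0.006]
ft_force: [0.2, 1.1, 0.8]
width: 61.7
grasp_force: 0.0
```

Run:
```python
from h import *
d=seg("rubber_stamp",40); seg("eraser_pocket",32)
go(369.5,-243.5,200,3.7)
d2=cam("side")
a=cv2.resize(d["image"][0:280,100:400],None,fx=1.3,fy=1.3);b=cv2.resize(d2["image"][160:270,150:271],(400,364),interpolation=cv2.INTER_CUBIC)
cv2.imwrite("pics/w10.png",np.hstack([a,b])[...,::-1])
```

```text
rubber_stamp 0.9 [253. 178.  44.  36.] centre [485.2 -38.6] size [39.7 54.4] long dir 174.9
eraser_pocket 0.88 [321. 171.  70.  63.] centre [567.8 -42.3] size [82.6 82.7] long dir 84.2
t 32.93 pos [487.1 -35.9 211.7] yaw -6.1 q1,q6 [-0.1   0.01] turns [-1.97 34.03] shift [-7.98 -5.23  0.48] tilt [-0.003  0.    -1.   ] w 61.2 F [-0.2 -0.2 -0.7]
```

View pics/w10.png

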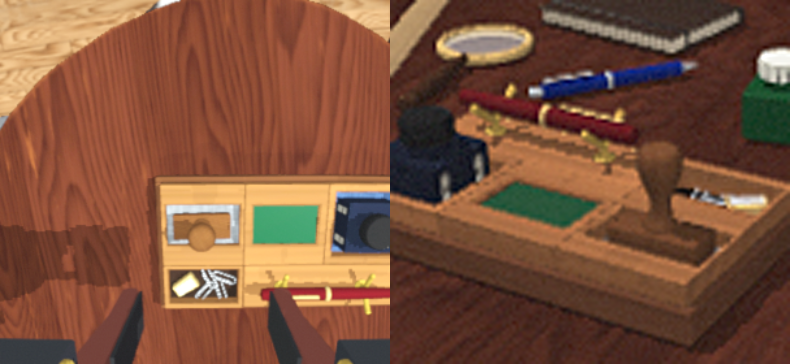

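move_arm(
  steps=[
    [[0, 0, 0], -0.95, 0.3],
    [[-0.4, -0.25, 0], -0.95, 0.3],
    [[-0.9, -0.6, 0], 0, 0.4],
    [[-1, -0.66, 0], 0, 0.4],
    [[-1, -0.66, 0], 0, 0.4],
    [[-1, -0.66, 0], 0, 0.4],
    [[-1, -0.66, 0.3], 0, 0.4],
    [[-1, -0.66, 0.5], 0, 0.4],
    [[-0.9, -0.6, 0.3], 0, 0.4],
    [[-0.7, -0.45, 0], 0, 0.4],
    [[0, 0, 0], 0, 0.4],
    [[0, 0, 0], 0, 0.4],
  ],
)

```text
t: 33.98
ee_pos: [368.4, -240.4, 184.7]
orientation: [-2.157, -2.281, 0.0]
ft_force: [0.6, 0.5, -0.1]
width: 52.8
grasp_force: 0.0
```

Run:
```python
from h import *
d=seg("eraser",10)
go(369.5,-243.5,7,3.7)
cv2.imwrite("pics/w11.png",cv2.resize(d["image"][90:250,150:370,::-1],None,fx=3,fy=3,interpolation=cv2.INTER_CUBIC))
d.pop("image");np.save("w11.npy",d,allow_pickle=True)
```

```text
eraser 0.81 [257. 177.  19.  37.] centre [ 369.2 -242.1] size [22.7 48.4] long dir 93.3
t 34.08 pos [ 369.3 -239.6  185.2] yaw 3.4 q1,q6 [-0.6  -0.66] turns [-0.07 35.93] shift [-0.16  0.    7.13] tilt [-0.001  0.001 -1.   ] w 52.8 F [0.  1.1 0.1]
```

View pics/w11.png

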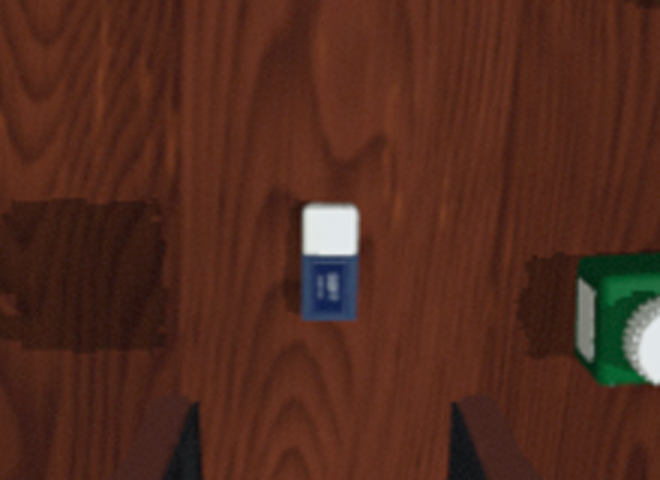

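move_arm(
  steps=[
    [[-0.05, 0, 0.5], 0, 0.45],
    [[-0.05, 0, 0.9], 0, 0.45],
    [[0, 0, 0.9], 0, 0.45],
    [[0, 0, 0.9], 0, 0.45],
    [[0, 0, 0.9], 0, 0.45],
    [[0, 0, 0.9], 0, 0.45],
    [[0, 0, 0.9], 0, 0.45],
    [[0, 0, 0.6], 0, 0.45],
    [[0, 0, 0.4], 0, 0.45],
    [[0, 0, 0.2], 0, 0.45],
    [[0, 0, 0], 0, 0.45],
    [[0, 0, 0], 0, 0.45],
  ],
)

```text
t: 35.08
ee_pos: [369.8, -242.6, 8.5]
orientation: [2.154, 2.286, 0.0]
ft_force: [-0.7, 0.1, 0.1]
width: 48.5
grasp_force: 0.0
```

move_arm(
  steps=[
    [[0, 0, 0.05], 0, 0.45],
    [[0, 0, 0], 0, 0.7],
    [[0, 0, 0], 0, 1],
    [[0, 0, 0], 0, 1],
    [[0, 0, 0], 0, 1],
    [[0, 0, 0], 0, 1],
    [[0, 0, 0], 0, 1],
  ],
)

```text
t: 35.67
ee_pos: [369.5, -242.9, 7.2]
orientation: [2.155, 2.285, 0.0]
ft_force: [-0.8, 0.4, 5.0]
width: 22.1
grasp_force: 30.0
```

move_arm(
  steps=[
    [[0, 0, -0.3], 0, 1],
    [[0, 0, -0.7], -0.2, 1],
    [[0, 0, -1], -1, 1],
    [[0, 0, -1], -1, 1],
    [[0, 0, -1], -1, 1],
    [[0, 0, -1], -1, 1],
    [[0, 0, -0.7], -1, 1],
    [[0, 0, -0.3], -1, 1],
    [[0, 0, 0], -1, 1],
    [[0, 0, 0], -1, 1],
    [[0, 0, 0], -1, 1],
    [[0, 0, 0], -1, 1],
    [[0, 0, 0], -1, 1],
    [[0, 0, 0], -1, 1],
    [[0, 0, 0], -1, 1],
    [[0, 0, 0], -1, 1],
    [[0, 0, 0], -1, 1],
    [[0, 0, 0], -1, 1],
  ],
)

```text
t: 37.17
ee_pos: [369.0, -242.6, 157.2]
orientation: [-0.148, -3.138, -0.0]
ft_force: [-0.0, 0.1, -1.1]
width: 22.4
grasp_force: 30.0
```

Run:
```python
from h import *
go(568.2,-43.3,155,84.1)
d=seg("eraser",155)
```

```text
t 37.17 pos [ 369.  -242.6  157.2] yaw 84.6 q1,q6 [-0.61 -2.09] turns [  0.1 -35.9] shift [-7.11  8.75  0.09] tilt [-0.  0. -1.] w 22.4 F [-0.   0.1 -1.1]
eraser 0.92 [257. 237.  36.  71.] centre [ 371.1 -242.8] size [23.2 52.7] long dir 175.7
```

move_arm(
  steps=[
    [[-0.4, 0.5, 0], 0.1, 1],
    [[-0.75, 0.9, 0], 0, 1],
    [[-0.8, 1, 0], 0, 1],
    [[-0.8, 1, 0], 0, 1],
    [[-0.8, 1, 0], 0, 1],
    [[-0.8, 1, 0], 0, 1],
    [[-0.8, 1, 0], 0, 1],
    [[-0.8, 1, 0], 0, 1],
    [[-0.75, 0.9, 0], 0, 1],
    [[-0.4, 0.45, 0], 0, 1],
    [[0, 0, 0], 0, 1],
    [[0, 0, 0], 0, 1],
  ],
)

```text
t: 38.27
ee_pos: [568.5, -44.0, 156.6]
orientation: [-0.168, -3.136, 0.0]
ft_force: [-0.6, -0.2, 0.2]
width: 22.2
grasp_force: 30.0
```

Run:
```python
from h import *
go(568.2,-43.3,42,84.1)
d=cam("wrist")
cv2.imwrite("pics/w12.png",cv2.resize(d["image"][20:384,80:440,::-1],None,fx=1.6,fy=1.6))
```

```text
t 38.27 pos [568.5 -44.  156.6] yaw 83.9 q1,q6 [-0.1  -1.56] turns [-0.05 35.95] shift [0.01 0.03 4.59] tilt [-0.001 -0.    -1.   ] w 22.2 F [-0.6 -0.2  0.2]
```

View pics/w12.png

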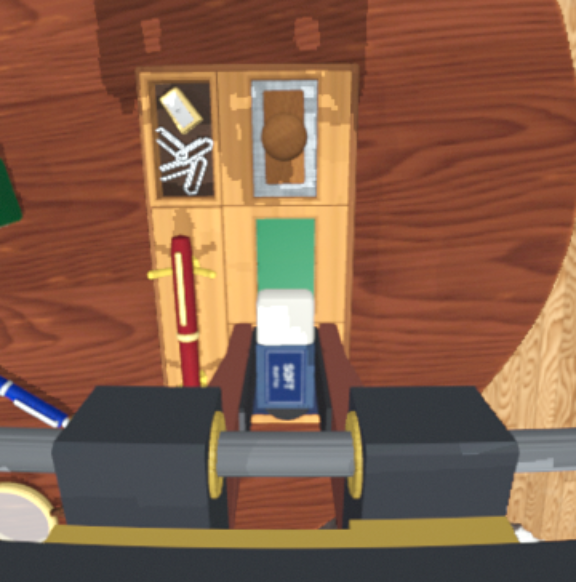

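move_arm(
  steps=[
    [[0, 0.02, 0.5], 0, 1],
    [[0, 0, 0.9], 0, 1],
    [[0, 0, 0.9], 0, 1],
    [[0, 0, 0.9], 0, 1],
    [[0, 0, 0.7], 0, 1],
    [[0, 0, 0.4], 0, 1],
    [[0, 0, 0.2], 0, 1],
    [[0, 0, 0.1], 0, 1],
    [[0, 0, 0.06], 0, 1],
    [[0, 0, 0.05], 0, 1],
    [[0, 0, 0], 0, 1],
    [[0, 0, 0], 0, 1],
  ],
)

```text
t: 39.32
ee_pos: [569.6, -43.6, 39.9]
orientation: [0.168, 3.136, -0.0]
ft_force: [0.7, 0.7, -0.0]
width: 22.5
grasp_force: 30.0
```

move_arm(
  steps=[
    [[0, 0, 0.08], 0, 1],
    [[0, 0, 0.06], 0, 1],
    [[0, 0, 0.04], 0, 1],
    [[0, 0, 0.03], 0, 1],
    [[0, 0, 0], 0, 1],
    [[0, 0, 0], 0, 1],
  ],
)

```text
t: 39.82
ee_pos: [569.1, -43.6, 34.3]
orientation: [-0.168, -3.137, 0.0]
ft_force: [-1.9, 0.4, 5.1]
width: 22.8
grasp_force: 30.0
```

move_arm(
  steps=[
    [[0, 0, 0], 0, 0.72],
    [[0, 0, 0], 0, 0.68],
    [[0, 0, 0], 0, 0.64],
    [[0, 0, 0], 0, 0.6],
    [[0, 0, 0], 0, 0.6],
    [[0, 0, 0], 0, 0.6],
    [[0, 0, -0.3], 0, 0.6],
    [[0, 0, -0.7], 0, 0.6],
    [[0, 0, -1], 0, 0.6],
    [[0, 0, -1], 0, 0.6],
    [[0, 0, -1], 0, 0.5],
    [[0, 0, -1], 0, 0.5],
    [[0, 0, -1], 0, 0.4],
    [[0, 0, -0.5], 0, 0.4],
    [[0, 0, 0], 0, 0.4],
  ],
)

```text
t: 41.07
ee_pos: [571.1, -43.8, 200.3]
orientation: [0.168, 3.131, -0.0]
ft_force: [0.2, 0.4, -0.7]
width: 52.8
grasp_force: 0.0
```

Run:
```python
from h import *
d=seg("eraser",35)
d2=cam("side")
a=cv2.resize(d["image"][0:280,100:400],None,fx=1.3,fy=1.3);b=cv2.resize(d2["image"][160:270,150:271],(400,364),interpolation=cv2.INTER_CUBIC)
cv2.imwrite("pics/w13.png",np.hstack([a,b])[...,::-1])
```

```text
eraser 0.62 [258. 174.  18.  40.] centre [569. -44.] size [24.4 48.2] long dir 173.9
```

View pics/w13.png

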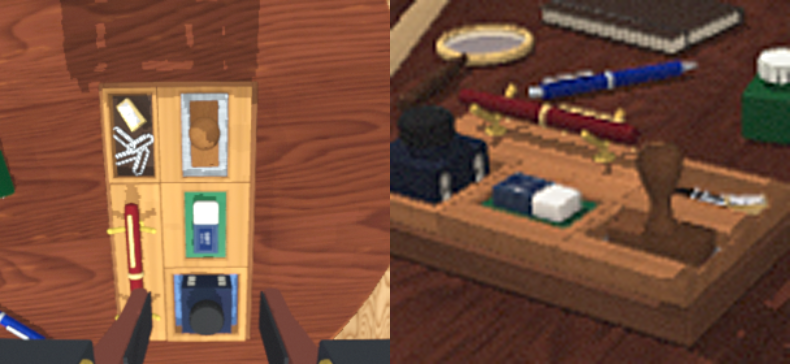

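All four pieces are in their places: pen across both forks, bottle, stamp and eraser flat in their pockets, and the gripper is clear.

```bash
python3 -c "
from workcell import ctrl
print(ctrl.close_job())"
```

```text
the job is handed in; nothing more can be done
None
```

The job is handed in: the last pictures show the pen across both forks and the ink bottle, stamp and eraser flat in their pockets, placed in the order asked; the arm never went for the ball pen or the green bottle, and it took about 41 s.

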